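# Put the red dish away in the cabinet's door rack

## Robot

A 6-joint arm with a two-finger parallel gripper is mounted at the origin on the work surface. World frame = base frame: x ahead of the robot, y to its left, z up, the work surface at z = 0. Lengths are in m, angles in rad, forces in N, time in s.
With the tool pointing down it reaches from about 0.425 to 0.95 m from the base axis. Payload 3.5 kg.
Tool frame: the origin (TCP) lies on the centre line of the jaws, within the pads' length; the fingertips stand 14 mm ahead of it and the grasp point (between the pads) lies 5 mm behind it (ctrl.finger_overhang is the distance from the TCP to the fingertips, in m); z points along the fingers, y is the line along which they close (so a half turn about z gives the same grasp; the last joint's range is limited). The gripper opens to 85 mm and grips with 20 to 120 N. Pads are 22 mm wide; open, the fingers measure 114 mm over their backs; the gripper's body (76 mm by 85 mm) begins 54 mm behind the grasp point. The pads swing forward as they close: fully open they stand 13 mm farther back than shut.
Start: joints at [-1.337, 0.286, 1.577, -0, 1.279, -0.15], TCP at [0.253, -0.626, 0.245] pointing down, gripper open.
Joint ranges: [-2.77, 2.77], [-0.9, 2.22], [0.21, 2.48], [-1.53, 4.67], [0.24, 2.81], [-2.84, 2.84]. Speed limits (rad/s): [2.79, 2.79, 3.14, 3.14, 3.14, 3.14].

## Interface

Orientations are given as a unit quaternion [x, y, z, w].
In Python, from plant import ctrl gives the robot as it stands.
- The arm moves only by the tool send_rows, never from a script. Its argument "moves" is text: rows parted by semicolons, each of 7 numbers parted by spaces: the turn, a rotation vector about the tool's x, y, z in units of 360 degrees (1.0 is 360 degrees), then the shift along the tool's x, y, z in units of 20 cm (1.0 is 20 cm), then the gripper's target within -1 to 1 (fully open at 1, half-way at 0, shut at -1). A call has 1 to 12 rows; each row is the pose to reach, as a shift and turn from the pose commanded when the call began, along the tool's axes at that moment, turning the shorter way round; what a row does not reach only later rows make up. A row lasts 1/8 s, in which the tool goes at most 62.5 mm and 10.7 degrees, less where a joint would pass 70% of its speed; a pose out of reach is approached as far as the arm can. A call with a number of a shift or a turn outside -1 to 1 is refused whole. A call with a gripper value outside its range is refused whole. The fingers move at their own pace and stop on an object; "newtons" is the grip in N (left out, the last holds). Time passes only in rows, so rows that repeat a pose let the fingers close. It gives the time, the measured TCP pose, the force, the opening and the grip force at its end, in the units of the state.
- ctrl.get_state(): the state, without advancing time (a new reading comes with each control period).
- ctrl.read_camera(name): name is "side" or "top"; returns a dict with "image" (400x640x3 uint8, red, green, blue), "fovy" (degrees; the focal length in pixels is half the picture's height over the tangent of half this angle, whatever the lens; pixels are square), "cx", "cy" (the principal point, pixels), "extrinsics" (4x4, takes a point from camera to world coordinates). Camera axes: x right, y up, looking along -z (the intrinsics and any distortion apply to the point x, -y, -z); pixel columns grow to the right and rows downward; lengths in m; the calibration is good to about 2 mm. A picture is of the moment at which its call begins. There is no depth.
- ctrl.sign_off(): hands the job in; it is judged then, once.
The state is a dict: "time": time; "qpos": joint angles; "dq": joint speeds; "joint_efforts": joint torques, N m; "eef_pos": TCP position; "tcp_rot": TCP orientation; "contact_force": force on the tool from outside, world axes, zero at the start; "wrist_torque": the same for the moment, N m; "opening": opening from 0.0 (shut) to 1.0 (fully open); "finger_force": force on a finger pad.
Only numpy, scipy, OpenCV 4.12 (cv2) and the standard library are available. Lean on these libraries where they do the work, as an engineer would, in place of code of your own. Each camera call takes 0.05 s, during which the arm holds its last target. There are 200 camera calls.

## Task

Slide or carry the small red-lidded jar out of the swing of the white cabinet's door, then pull the door wide open through its roller catch and stand the red dish from the draining stand upright in either empty gap of the wire rack on the inside of the door, beside the yellow dish. Then push the door until the catch snaps it fully shut, with both dishes still in their gaps. The door must not touch the jar, the jar must stay upright on the bench, no dish may be put or dropped on the bench, and the green dish in the stand and the other things on the bench are to be left as they are.

Things in the scene. Friction and masses are not known exactly. Their poses are not given: they have to be found in the camera images.
- cabinet: Fixed white bench-top cabinet with a clear roof, 140 deep (x) x 240 wide (y) x 190 high; origin at the centre of its underside; its front with the door faces its own -x. Its own x, y axes turn with it.
- door (a joint): Door angle, rad: 0 shut, grows as it opens, stop at 1.9. Upright hinge at the cabinet's front left (its +y) edge; seen from above the door opens clockwise, out to the cabinet's -x. A sprung roller at the top free corner takes 10 to 15 N at the handle, to pull out or push in. It acts below 0.075; below 0.025 it draws the door shut. Elsewhere the door stays as left (light friction).
- door_hinge (a point): Point on the hinge axis, 161 mm above the bench, in the plane of the door's inner face. Its frame turns with the door: -y runs along the door from hinge to free edge, -x points out of the outer face, +x out of the inner face. Panel 236 wide, 15 thick (x -15 to 0), its top 188 mm above the bench.
- door_handle (a point): Middle of the dark horizontal bar handle, 161 mm above the bench: bar 8 mm thick, 70 long, along the door's y, its axis 48 mm off the outer face (44 mm free between bar and door, open from above; posts at both ends, 62 mm apart). In door_hinge's frame at (-63, -165, 0) mm. Axes as those of door_hinge.
- gap0 (a point): Rack gap nearest the hinge: centre of a seated dish, 58 mm off the inner face, 55 from the hinge, 110 above the bench; empty at first. Axes as door_hinge; the dish's axis lies along y. It sits on two rails along y, 30 mm either side of its centre in x and 40 below it, between four 5 mm tines that rise from the rails to the dish's centre height, 22 mm clear across the dish.
- gap1 (a point): Middle gap, 105 mm from the hinge, otherwise as gap0; holds the yellow dish at the start.
- gap2 (a point): Gap nearest the free edge, 155 mm from the hinge, otherwise as gap0. Empty at the start.
- stand: Fixed white draining stand with wire rails and tines as on the door, base 120 (x) x 130 (y) mm, origin at the centre of its underside. Two gaps, 25 mm to either side of its origin along its own y, hold the red and the green dish upright (dish axis along the stand's y), centres 70 mm above the bench; tines end at 70 mm.
- dish_red_c (a point): Centre of the covered glass dish with red content: disc 92 mm in diameter, 16 thick, 90 g, standing upright in the draining stand; the disc's axis is its own y.
- dish_green_c (a point): Centre of the dish with green content, same shape, in the other gap of the stand; it stays there.
- dish_yellow_c (a point): Centre of the dish with yellow content, same shape, standing in gap1 of the door rack.
- jar_c (a point): Centre, 40 mm above the bench, of a white plastic jar with a red screw lid, 56 mm in diameter, 80 mm high, about 250 g; stands in front of the cabinet within the door's swing. Clear of the swing when its centre is at least 275 mm from the hinge, level.
- amber_c (a point): Bystander: amber bottle, 52 mm in diameter, 120 high; centre at half height.
- tomato_a_c (a point): Bystander: red tomato, 72 mm in diameter, 52 high; centre.
- tomato_b_c (a point): Bystander: dark tomato, 76 mm in diameter, 55 high; centre.
- beaker_c (a point): Bystander: open glass beaker, 64 mm in diameter, 85 high; centre at half height.
- whitebottle_c (a point): Bystander: white bottle with red cap, 68 mm in diameter, 140 high; centre at half height.

How it is judged:
By the outcome, as a careful person would: the job done as asked, in the order asked, and still so for the second after the job is handed in, with the robot touching nothing.
It also fails if it takes over 72 s, if anything falls off the work surface, if the arm or the gripper's body presses on something with over 40 N, if the wrist force passes 120 N, or if a joint passes its speed limit or range.

## Working session

There is one attempt and no reset: what is moved stays moved. The work goes in short steps, Python scripts to look and compute and a tool call to move; the robot and the scene stay as the last step left them, time stands still between calls to the robot, and variables do not carry over. Pictures are saved under pics/ and viewed, at most 10 in all, crops included, and the job is handed in when it is done.

Besides the shell and the picture viewer there is one more tool, called after "Emit:" in YAML: its name, and indented under it one key for each argument. send_rows: Moves the arm, as the interface text tells. Its arguments: {"type":"object","properties":{"moves":{"type":"string"},"newtons":{"type":"number"}},"required":["moves"]}

```bash
ls; mkdir -p pics; python3 - <<'E'
from plant import ctrl
import cv2,numpy as np
print(ctrl.get_state(), ctrl.finger_overhang)
for n in("side","top"):
    c=ctrl.read_camera(n); cv2.imwrite(f"pics/{n}0.png",c["image"][:,:,::-1]); print(n,{k:v for k,v in c.items() if k!="image"})
E
```

```text
pics
{'time': 0.0, 'qpos': array([-1.33698721e+00,  2.87202133e-01,  1.57818332e+00,  7.30663888e-06,
        1.27862758e+00, -1.50008873e-01]), 'dq': array([-0.00064105, -0.00042519,  0.00029124,  0.00095333,  0.00045495,
        0.00108372]), 'joint_efforts': array([ 9.83092141e-04, -4.05975330e+01, -2.92627591e+01, -6.82951236e-05,
        5.71083860e-03, -1.37442633e-06]), 'eef_pos': array([ 0.25263788, -0.62525585,  0.24391942]), 'tcp_rot': array([ 9.81641398e-01,  1.90732015e-01, -4.71980929e-05, -1.20927364e-03]), 'contact_force': array([-0.1870126 , -0.33934508,  0.04413094]), 'wrist_torque': array([0.0165657 , 0.02220557, 0.01673863]), 'finger_force': 0.0, 'opening': 0.9998084429871221} 0.014
side {'fovy': 53.80307940055195, 'cx': 322.68447650000417, 'cy': 201.36694722594342, 'extrinsics': array([[-0.78877665,  0.44899087, -0.4198078 ,  0.08742961],
       [-0.61467859, -0.57474471,  0.54022102,  0.69625349],
       [ 0.00127199,  0.6841606 ,  0.72933028,  1.01247556],
       [ 0.        ,  0.        ,  0.        ,  1.        ]])}
top {'fovy': 48.032303904719654, 'cx': 319.0948776787793, 'cy': 200.4201701133348, 'extrinsics': array([[ 3.19853546e-04,  9.94786263e-01, -1.01981316e-01,
         4.58335838e-01],
       [-9.99900031e-01,  1.75975881e-03,  1.40296515e-02,
         4.66238192e-02],
       [ 1.41359671e-02,  1.01966634e-01,  9.94687378e-01,
         1.40318983e+00],
       [ 0.00000000e+00,  0.00000000e+00,  0.00000000e+00,
         1.00000000e+00]])}
```

View pics/side0.png

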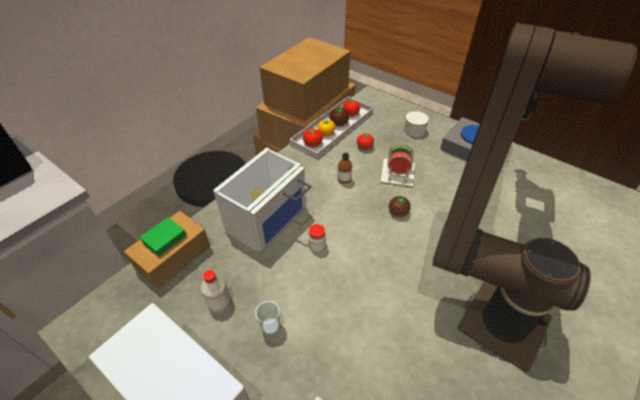

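View pics/top0.png

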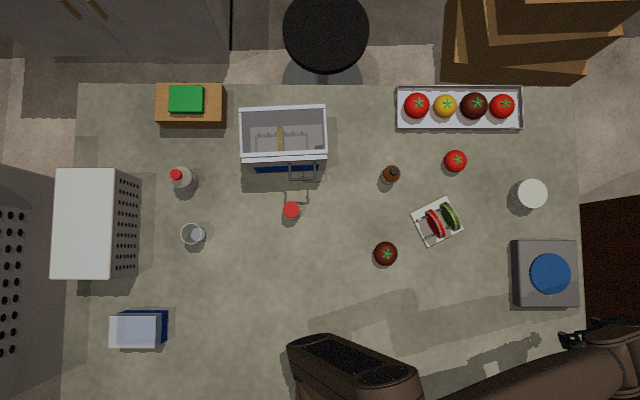

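The side view shows the cabinet at about (262,200), the jar at (317,238) and the stand at (399,165). In the top view the cabinet spans (240–327,105–172), with the hinge on the left at about (240,160). The jar is at (291,210), the red dish at (435,223) and the green dish at (450,215).

```bash
cat > h.py <<'E'
from plant import ctrl
import cv2,numpy as np
from scipy.spatial.transform import Rotation as R
def cam(n):
    c=ctrl.read_camera(n); return c
def ray(c,u,v):
    f=200/np.tan(np.radians(c["fovy"]/2)); d=np.array([(u-c["cx"])/f,-(v-c["cy"])/f,-1.])
    E=c["extrinsics"]; return E[:3,3],E[:3,:3]@d
def onz(c,u,v,z):
    o,d=ray(c,u,v); return o+d*(z-o[2])/d[2]
def two(c1,p1,c2,p2):
    o1,d1=ray(c1,*p1);o2,d2=ray(c2,*p2)
    s=np.linalg.lstsq(np.c_[d1,-d2],o2-o1,rcond=None)[0]
    a=o1+s[0]*d1;b=o2+s[1]*d2; return (a+b)/2,np.linalg.norm(a-b)
def proj(c,P):
    E=c["extrinsics"];q=E[:3,:3].T@(np.array(P)-E[:3,3]);f=200/np.tan(np.radians(c["fovy"]/2))
    return c["cx"]-f*q[0]/q[2],c["cy"]+f*q[1]/q[2]
def blobs(c,lo,hi,box,amin=8):
    h=cv2.cvtColor(c["image"],cv2.COLOR_RGB2HSV); x0,y0,x1,y1=box
    m=np.zeros(h.shape[:2],np.uint8)
    if lo[0]>hi[0]: k=cv2.inRange(h,(0,*lo[1:]),hi)|cv2.inRange(h,lo,(180,*hi[1:]))
    else: k=cv2.inRange(h,lo,hi)
    m[y0:y1,x0:x1]=k[y0:y1,x0:x1]
    n,l,s,ce=cv2.connectedComponentsWithStats(m)
    return [(ce[i].round(1),s[i]) for i in range(1,n) if s[i][4]>=amin],m
E
python3 - <<'E'
from h import *
t=cam("top");s=cam("side")
R1=(170,120,80);R2=(10,255,255)
for n,c,b in(("jar t",t,(275,195,305,222)),("jar s",s,(300,218,335,250)),("red t",t,(410,195,465,248)),("red s",s,(380,140,415,185))):
    print(n,blobs(c,R1,R2,b)[0])
G=((28,80,40),(60,255,255))
print("green",blobs(t,*G,(410,190,465,248))[0],blobs(s,*G,(380,135,415,185))[0])
b=lambda c,x0,y0,x1,y1,k:cv2.resize(c["image"][y0:y1,x0:x1,::-1],None,fx=k,fy=k,interpolation=cv2.INTER_CUBIC)
a=b(t,230,95,340,225,4);d=b(t,405,190,470,252,5)
o=np.zeros((520,780,3),np.uint8);o[:a.shape[0],:a.shape[1]]=a;o[:d.shape[0],445:445+d.shape[1]]=d
cv2.imwrite("pics/c1.png",o)
a=b(s,210,145,340,255,4);d=b(s,375,140,420,190,5)
o=np.zeros((520,780,3),np.uint8);o[:a.shape[0],:a.shape[1]]=a;o[:d.shape[0],530:530+d.shape[1]]=d
cv2.imwrite("pics/c2.png",o)
E
```

```text
jar t [(array([290.8, 209.2]), array([283, 201,  17,  17, 227], dtype=int32))]
jar s [(array([316.4, 230.7]), array([309, 223,  16,  16, 204], dtype=int32))]
red t [(array([437.6, 221.8]), array([427, 210,  18,  27, 110], dtype=int32))]
red s [(array([399.9, 162.7]), array([389, 152,  23,  22, 348], dtype=int32))]
green [(array([452.9, 214.3]), array([443, 202,  17,  28, 106], dtype=int32))] [(array([400.9, 148.5]), array([390, 144,  22,  12, 117], dtype=int32))]
```

View pics/c1.png

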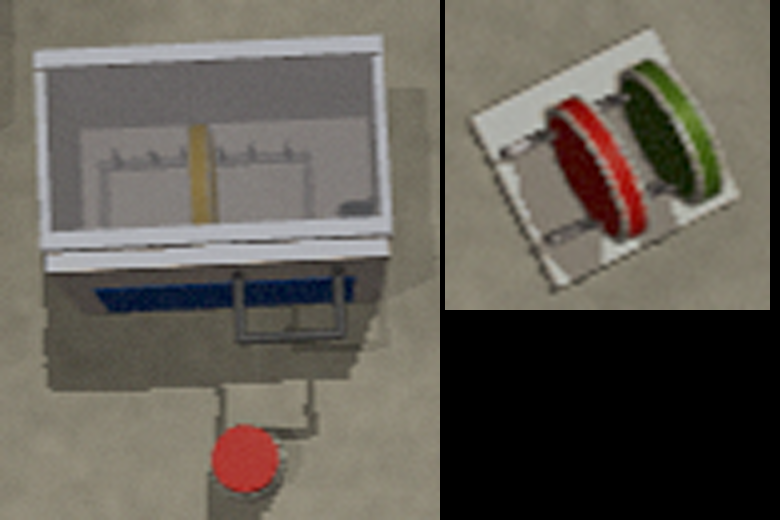

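View pics/c2.png

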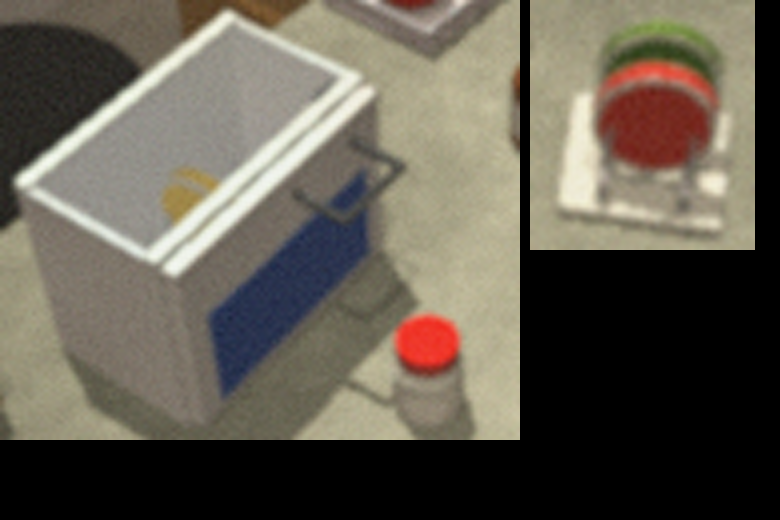

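The first crop shows the cabinet's top rim with corners at about (35,50), (382,37), (391,234) and (42,248). The door's top edge runs from (47,271) to (389,255), and the handle bar from (236,338) to (344,338). The stand's corners are at (653,28), (740,192), (557,290) and (472,117). The second crop shows the handle bar from (348,218) to (403,165) and the red dish face on.

```bash
python3 - <<'E'
from h import *
t=cam("top");s=cam("side")
T=lambda x,y:(230+(x+.5)/4-.5,95+(y+.5)/4-.5)
S=lambda x,y:(210+(x+.5)/4-.5,145+(y+.5)/4-.5)
D=lambda x,y:(405+(x-445+.5)/5-.5,190+(y+.5)/5-.5)
print("cab T",[onz(t,*T(*p),.19).round(4)[:2] for p in((35,50),(382,37),(391,234),(42,248))])
print("door T z.188",[onz(t,*T(*p),.188).round(4)[:2] for p in((47,271),(389,255))])
print("cab S",[onz(s,*S(*p),.19).round(4)[:2] for p in((16,183),(230,10),(362,77),(152,260))])
print("door S",[onz(s,*S(*p),.188).round(4)[:2] for p in((168,274),(377,92))])
print("hnd T",[onz(t,*T(*p),.163).round(4)[:2] for p in((238,338),(343,338))])
print("hnd S",[onz(s,*S(*p),.161).round(4)[:2] for p in((346,218),(404,165))])
print("jar",onz(t,290.8,209.2,.08),onz(s,316.4,230.7,.08) )
q=[onz(t,*D(*p),.008).round(4)[:2] for p in((653,28),(740,192),(557,290),(472,117))]
print("stand",q,np.mean(q,0)); 
print("sides",[np.linalg.norm(q[i]-q[i-1]).round(4) for i in range(4)],[np.degrees(np.arctan2(*(q[i]-q[i-1])[::-1])).round(1) for i in range(4)])
def top_box(b,n):
    r=cv2.minAreaRect(cv2.findNonZero(b)); print(n,r)
for nm,lo,hi in(("red",(170,90,60),(10,255,255)),("green",(28,80,40),(60,255,255))):
    _,m=blobs(t,lo,hi,(410,195,465,248)); top_box(m,nm)
# bystanders, rough
for n,p,z in(("amber",(391,173),.12),("tomA",(456,161),.052),("tomB",(386,253),.055),("beaker",(193,233),.085),("wb",(176,175),.14)): print(n,onz(t,*p,z).round(3)[:2])
E
```

```text
cab T [array([0.842 , 0.2531]), array([0.8525, 0.0128]), array([0.7134, 0.0068]), array([0.7029, 0.2458])]
door T z.188 [array([0.6873, 0.2424]), array([0.6991, 0.0081])]
cab S [array([0.8404, 0.2493]), array([0.8548, 0.0067]), array([0.7159, 0.0033]), array([0.7072, 0.2417])]
door S [array([0.6905, 0.243 ]), array([0.6969, 0.0079])]
hnd T [array([0.645 , 0.1127]), array([0.6452, 0.0395])]
hnd S [array([0.6455, 0.107 ]), array([0.6469, 0.0369])]
jar [0.56776876 0.1115726  0.08      ] [0.56423437 0.11346776 0.08      ]
stand [array([ 0.6186, -0.3724]), array([ 0.5157, -0.4239]), array([ 0.4549, -0.3079]), array([ 0.5624, -0.2572])] [ 0.5379  -0.34035]
sides [np.float64(0.1282), np.float64(0.1151), np.float64(0.131), np.float64(0.1189)] [np.float64(-64.0), np.float64(-153.4), np.float64(117.7), np.float64(25.2)]
red ((434.92138671875, 223.67413330078125), (30.527938842773438, 12.295975685119629), 57.9946174621582)
green ((449.6000671386719, 216.1999969482422), (29.516094207763672, 12.521980285644531), 63.43495178222656)
amber [ 0.67 -0.18]
tomA [ 0.719 -0.392]
tomB [ 0.439 -0.173]
beaker [0.497 0.396]
wb [0.66  0.434]
```

```bash
cat >> h.py <<'E'
def rows(T,psi0=None):
    """T: list of (x,y,z,psi deg) of the jaw line, tool down; prints rows from present pose"""
    s=ctrl.get_state(); p=s["eef_pos"]; r=R.from_quat(s["tcp_rot"])
    print("now",p.round(4),"psi",np.degrees(np.arctan2(*r.as_matrix()[1::-1,1])).round(2),"q6",s["qpos"][5].round(3),"F",s["contact_force"].round(1),"t",round(s["time"],2),"open",round(s["opening"]*85,1))
    for x,y,z,psi in T:
        a=np.radians(psi); ya=np.array([np.cos(a),np.sin(a),0]); za=np.array([0,0,-1.])
        D=R.from_matrix(np.c_[np.cross(ya,za),ya,za]); w=(r.inv()*D).as_rotvec()/(2*np.pi)
        d=r.inv().apply(np.array([x,y,z])-p)/.2
        print(*w.round(3),*d.round(3))
H=np.array([.7030,.2427]);YAW=np.radians(2.5)
def door(th,lx,ly):
    a=YAW-th; c,s=np.cos(a),np.sin(a); return H+np.array([c*lx-s*ly,s*lx+c*ly]),np.degrees(a)
E
python3 - <<'E'
from h import *
t=cam("top");s=cam("side")
for nm,P in(("red c",(.527,-.318,.07)),("red top",(.527,-.318,.116))): print(nm,proj(t,P),proj(s,P))
R1=(170,90,60);R2=(10,255,255)
for c,b in((t,(410,195,465,248)),(s,(380,135,415,185))):
    _,m=blobs(c,R1,R2,b);y,x=np.nonzero(m);print("mask x",x.min(),x.max(),"y",y.min(),y.max(),cv2.fitEllipse(cv2.findNonZero(m)))
rows([(.40,-.46,.245,-68),(.44,-.30,.245,-68),(.50,-.12,.22,-68),(.566,.1125,.17,-68)])
E
```

```text
red c (np.float64(435.07065786553875), np.float64(223.32139253169206)) (np.float64(399.1780188743683), np.float64(163.748697385945))
red top (np.float64(439.40222728015164), np.float64(222.50316485617282)) (np.float64(401.0458638437058), np.float64(153.8892853741296))
mask x 426 445 y 209 237 ((435.11773681640625, 223.31875610351562), (10.276277542114258, 26.917264938354492), 151.1140899658203)
mask x 389 412 y 152 173 ((399.8196105957031, 162.587890625), (18.045618057250977, 19.344440460205078), 85.84331512451172)
now [ 0.2528 -0.6258  0.2451] psi -68.01 q6 -0.15 F [0.3 0.4 0.5] t 0.4 open 85.0
-0.0 -0.0 -0.0 0.993 -0.493 0.001
-0.0 -0.0 -0.0 1.478 -1.16 0.001
-0.0 -0.0 -0.0 2.093 -1.882 0.126
-0.0 -0.0 -0.0 2.834 -2.836 0.377
```

Emit:
send_rows:
  moves: "0 0 0 0.8 -0.45 0 1; 0 0 0 0.8 -0.45 0 1; 0 0 0 0.8 -0.45 0 1; 0 0 0 0.8 -0.45 0 1"
  newtons: 40

```text
time: 0.9
eef_pos: [0.3697, -0.4795, 0.2456]
tcp_rot: [0.981, 0.193, 0.0, -0.0]
contact_force: [-1.5, -0.1, -0.2]
opening: 0.997
finger_force: 0.0
```

Emit:
send_rows:
  moves: "0 0 0 0.8 -0.95 0 1; 0 0 0 0.8 -0.95 0 1; 0 0 0 0.8 -0.95 0 1; 0 0 0 0.8 -0.95 0 1"

```text
time: 1.4
eef_pos: [0.4448, -0.2457, 0.2457]
tcp_rot: [0.982, 0.19, 0.0, 0.001]
contact_force: [0.5, -0.0, 0.4]
opening: 0.997
finger_force: 0.0
```

Emit:
send_rows:
  moves: "0 0 0 0.8 -0.95 0.1 1; 0 0 0 0.8 -0.95 0.2 1; 0 0 0 0.8 -0.95 0.3 1; 0 0 0 0.8 -0.95 0.3 1"

```text
time: 1.9
eef_pos: [0.5208, -0.0159, 0.1878]
tcp_rot: [0.982, 0.19, 0.001, 0.001]
contact_force: [1.0, -0.1, -0.1]
opening: 0.996
finger_force: 0.0
```

```bash
python3 - <<'E'
from h import *
rows([(.566,.1125,.16,-68),(.566,.1125,.045,-68)])
E
```

```text
now [ 0.5208 -0.0159  0.1878] psi -68.07 q6 0.963 F [ 1.  -0.1 -0.1] t 1.9 open 84.7
0.0 -0.0 -0.0 0.449 -0.511 0.139
0.0 -0.0 -0.0 0.448 -0.512 0.714
```

Emit:
send_rows:
  moves: "0 0 0 0.449 -0.511 0.1 1; 0 0 0 0.449 -0.511 0.1 1; 0 0 0 0.449 -0.511 0.14 1; 0 0 0 0.449 -0.511 0.4 1; 0 0 0 0.449 -0.511 0.714 1; 0 0 0 0.449 -0.511 0.714 1; 0 0 0 0.449 -0.511 0.714 0.2; 0 0 0 0.449 -0.511 0.714 0.2; 0 0 0 0.449 -0.511 0.714 0.2; 0 0 0 0.449 -0.511 0.714 0.2"
  newtons: 30

```text
time: 3.15
eef_pos: [0.5679, 0.1113, 0.049]
tcp_rot: [0.982, 0.191, 0.004, 0.001]
contact_force: [-0.3, -2.3, 7.7]
opening: 0.637
finger_force: 32.7
```

```bash
python3 - <<'E'
from h import *
rows([(.566,.1125,.07,-68),(.50,.0,.07,-68),(.50,.0,.0495,-68)])
E
```

```text
now [0.5679 0.1113 0.049 ] psi -68.0 q6 1.206 F [-0.3 -2.3  7.7] t 3.15 open 54.2
0.001 -0.001 -0.0 -0.006 -0.009 -0.105
0.001 -0.001 -0.0 -0.523 0.389 -0.107
0.001 -0.001 -0.0 -0.523 0.389 -0.005
```

Emit:
send_rows:
  moves: "0 0 0 0 0 -0.1 0.2; 0 0 0 0 0 -0.1 0.2; 0 0 0 -0.2 0.15 -0.1 0.2; 0 0 0 -0.4 0.3 -0.1 0.2; 0 0 0 -0.523 0.389 -0.1 0.2; 0 0 0 -0.523 0.389 -0.1 0.2; 0 0 0 -0.523 0.389 -0.05 0.2; 0 0 0 -0.523 0.389 -0.025 0.2; 0 0 0 -0.523 0.389 -0.02 0.2; 0 0 0 -0.523 0.389 -0.02 0.2"

```text
time: 4.4
eef_pos: [0.497, 0.0013, 0.0492]
tcp_rot: [0.981, 0.191, -0.001, -0.0]
contact_force: [-3.7, 0.0, 5.7]
opening: 0.634
finger_force: 33.3
```

Emit:
send_rows:
  moves: "0 0 0 0 0 0 0.5; 0 0 0 0 0 0 1; 0 0 0 0 0 0 1; 0 0 0 0 0 -0.3 1; 0 0 0 0 0 -0.6 1; 0 0 0 0 0 -0.9 1; 0 0 0 0 0 -0.9 1"

```text
time: 5.28
eef_pos: [0.5004, -0.0002, 0.2356]
tcp_rot: [0.982, 0.191, 0.006, 0.003]
contact_force: [0.5, -0.7, -0.4]
opening: 0.998
finger_force: 0.0
```

```bash
python3 - <<'E'
from h import *
h0,_=door(0,-.063,-.165); print("handle",h0, onz(cam("side"),0,0,0)[:1])
s=cam("side"); print("jar s",[(b[0],onz(s,*b[0],.08).round(3)) for b in blobs(s,(170,120,80),(10,255,255),(290,180,400,290))[0]])
rows([(h0[0],h0[1],.24,-177.5),(h0[0],h0[1],.24,2.5),(.60,.04,.24,-35)])
E
```

```text
handle [0.64725716 0.07510902] [3.5294585]
jar s [(array([394.9, 204.1]), array([ 0.433, -0.128,  0.08 ])), (array([356. , 220.3]), array([0.493, 0.005, 0.08 ]))]
now [4.972e-01 4.000e-04 2.294e-01] psi -68.01 q6 0.983 F [-0.8 -0.3 -0.5] t 5.38 open 85.1
-0.0 -0.0 0.304 0.836 -0.065 -0.052
0.0 -0.0 -0.196 0.836 -0.065 -0.052
0.0 -0.0 -0.092 0.551 0.009 -0.052
```

Emit:
send_rows:
  moves: "0 0 -0.028 0.2 -0.015 -0.05 -0.29; 0 0 -0.056 0.4 -0.03 -0.05 -0.29; 0 0 -0.084 0.6 -0.045 -0.05 -0.29; 0 0 -0.112 0.836 -0.065 -0.05 -0.29; 0 0 -0.14 0.836 -0.065 -0.05 -0.29; 0 0 -0.168 0.836 -0.065 -0.05 -0.29; 0 0 -0.196 0.836 -0.065 -0.05 -0.29; 0 0 -0.196 0.836 -0.065 -0.05 -0.29; 0 0 -0.196 0.836 -0.065 -0.05 -0.29"

```text
time: 6.5
eef_pos: [0.6465, 0.0751, 0.2371]
tcp_rot: [0.692, 0.722, -0.001, -0.001]
contact_force: [0.4, 0.0, -0.1]
opening: 0.354
finger_force: 0.0
```

```bash
python3 - <<'E'
from h import *
h0,_=door(0,-.063,-.165)
rows([(*h0,.19,2.5),(*h0,.15,2.5)])
c=cam("side");cv2.imwrite("pics/s3.png",cv2.resize(c["image"][90:260,200:440,::-1],None,fx=3,fy=3,interpolation=cv2.INTER_CUBIC))
E
```

```text
now [0.6465 0.0751 0.2371] psi 2.4 q6 -0.082 F [ 0.4  0.  -0.1] t 6.5 open 30.1
-0.0 -0.0 -0.0 -0.0 0.004 0.236
-0.0 -0.0 -0.0 -0.0 0.005 0.436
```

View pics/s3.png

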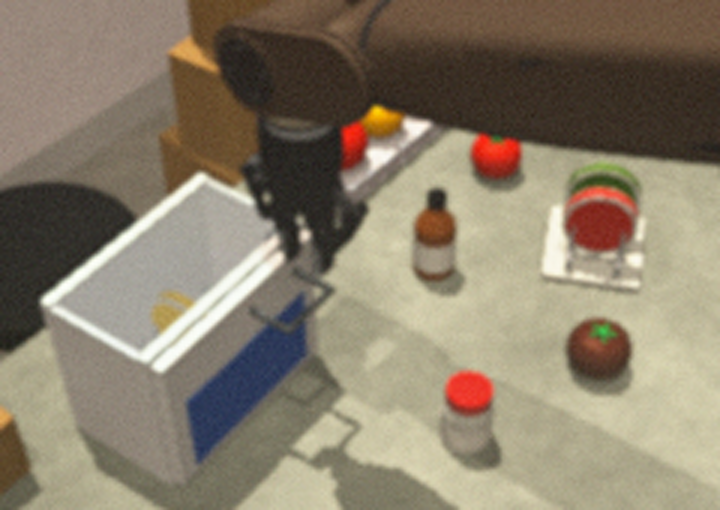

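The jar now stands upright at crop pixel (468,415), and the gripper is above the handle bar at (300,295). I'll descend around the bar.

Emit:
send_rows:
  moves: "0 0 0 0 0.004 0.12 -0.29; 0 0 0 0 0.004 0.24 -0.29; 0 0 0 0 0.004 0.3 -0.29; 0 0 0 0 0.004 0.36 -0.29; 0 0 0 0 0.004 0.435 -0.29; 0 0 0 0 0.004 0.435 -0.29"

```text
time: 7.3
eef_pos: [0.6496, 0.0753, 0.1547]
tcp_rot: [0.691, 0.723, 0.002, 0.002]
contact_force: [-2.3, 0.3, 7.4]
opening: 0.353
finger_force: 0.0
```

```bash
python3 - <<'E'
from h import *
# tool lags bar: put TCP 13 mm further out on bar's outer side when pulling
P=[]
for d in(0,2,4,6,9,12,16,20,25,30):
    q,a=door(np.radians(d),-.063-.0,-.165); P.append((q[0]-.011*np.cos(np.radians(a)),q[1]-.011*np.sin(np.radians(a)),.15,a))
rows(P)
E
```

```text
now [0.6496 0.0753 0.1547] psi 2.53 q6 -0.084 F [-2.3  0.3  7.4] t 7.3 open 30.0
0.001 -0.0 0.0 -0.0 -0.067 0.023
0.001 -0.0 0.006 0.013 -0.095 0.023
0.001 -0.0 0.011 0.028 -0.124 0.023
0.001 -0.0 0.017 0.043 -0.151 0.023
0.001 -0.0 0.025 0.068 -0.191 0.023
0.001 -0.0 0.033 0.095 -0.23 0.023
0.001 -0.0 0.045 0.134 -0.28 0.022
0.001 -0.0 0.056 0.176 -0.327 0.022
0.001 -0.0 0.07 0.234 -0.381 0.022
0.001 -0.0 0.083 0.295 -0.43 0.022
```

Emit:
send_rows:
  moves: "0 0 0 0 0 0 -0.29; 0 0 0 0 0 0 -0.29"

```text
time: 7.55
eef_pos: [0.6501, 0.0754, 0.1551]
tcp_rot: [0.691, 0.723, 0.003, 0.002]
contact_force: [-1.8, 0.7, 6.2]
opening: 0.355
finger_force: 0.1
```

```bash
python3 - <<'E'
from h import *
print(ctrl.get_state()["eef_pos"],ctrl.get_state()["contact_force"])
c=cam("top");a=cv2.resize(c["image"][110:220,230:340,::-1],None,fx=4,fy=4,interpolation=cv2.INTER_CUBIC)
c=cam("side");b=cv2.resize(c["image"][110:220,240:330,::-1],None,fx=4,fy=4,interpolation=cv2.INTER_CUBIC)
cv2.imwrite("pics/s4.png",np.hstack([a,b]))
E
```

```text
[0.65013764 0.07542689 0.15511766] [-1.77191113  0.66802606  6.21489681]
```

View pics/s4.png

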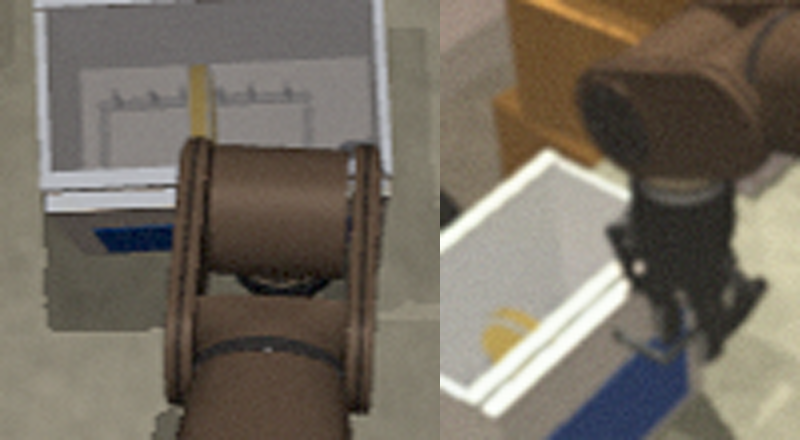

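The gripper's inner knuckle rests lightly on the cabinet or door top, at about (620,240) in the side crop, and the bar is between the fingers. I'll raise it slightly and narrow the jaws.

Emit:
send_rows:
  moves: "0 0 0 0 0 -0.04 -0.53; 0 0 0 0 0 -0.04 -0.53; 0 0 0 0 0 -0.04 -0.53"

```text
time: 8.02
eef_pos: [0.6476, 0.0751, 0.1593]
tcp_rot: [0.691, 0.723, -0.0, -0.0]
contact_force: [0.3, -0.2, 0.1]
opening: 0.23
finger_force: 0.0
```

```bash
python3 - <<'E'
from h import *
P=[]
for d in(0,1.5,3,4.5,6,8,11,14,18,22,26,30):
    q,a=door(np.radians(d),-.063,-.165); P.append((q[0]-.007*np.cos(np.radians(a)),q[1]-.007*np.sin(np.radians(a)),.157 if d<8 else .15,a))
rows(P)
E
```

```text
now [0.6476 0.0751 0.1593] psi 2.54 q6 -0.084 F [ 0.3 -0.2  0.1] t 8.03 open 19.6
-0.0 -0.0 0.0 0.0 -0.037 0.012
-0.0 -0.0 0.004 0.01 -0.058 0.012
-0.0 -0.0 0.008 0.02 -0.08 0.012
-0.0 -0.0 0.013 0.03 -0.1 0.012
-0.0 -0.0 0.017 0.041 -0.121 0.012
-0.0 0.0 0.022 0.057 -0.148 0.047
-0.0 0.0 0.031 0.082 -0.188 0.047
-0.0 0.0 0.039 0.109 -0.226 0.047
-0.0 0.0 0.05 0.149 -0.275 0.047
-0.0 0.0 0.061 0.191 -0.32 0.047
-0.0 0.0 0.072 0.237 -0.363 0.047
-0.0 0.0 0.083 0.286 -0.402 0.047
```

Emit:
send_rows:
  moves: "0 0 0 0 -0.037 0.01 -0.53; 0 0 0.004 0.01 -0.058 0.01 -0.53; 0 0 0.008 0.02 -0.08 0.01 -0.53; 0 0 0.013 0.03 -0.1 0.01 -0.53; 0 0 0.017 0.041 -0.121 0.01 -0.53; 0 0 0.022 0.057 -0.148 0.01 -0.53; 0 0 0.031 0.082 -0.188 0.01 -0.53"

```text
time: 8.9
eef_pos: [0.6091, 0.0901, 0.1578]
tcp_rot: [0.759, 0.651, -0.0, -0.0]
contact_force: [0.1, -0.5, 0.6]
opening: 0.236
finger_force: 0.2
```

```bash
python3 - <<'E'
from h import *
P=[]
for d in(15,19,23,28,33,38,43,48,53,58,63):
    q,a=door(np.radians(d),-.063,-.165); P.append((q[0]-.006*np.cos(np.radians(a)),q[1]-.006*np.sin(np.radians(a)),.152,a))
rows(P)
c=cam("top");a=cv2.resize(c["image"][110:220,230:340,::-1],None,fx=4,fy=4,interpolation=cv2.INTER_CUBIC)
c=cam("side");b=cv2.resize(c["image"][110:220,240:330,::-1],None,fx=4,fy=4,interpolation=cv2.INTER_CUBIC)
cv2.imwrite("pics/s5.png",np.hstack([a,b]))
E
```

```text
now [0.6091 0.0901 0.1578] psi -8.77 q6 0.135 F [ 0.1 -0.5  0.6] t 8.9 open 20.1
-0.0 0.0 0.01 0.025 -0.05 0.029
-0.0 0.0 0.021 0.055 -0.105 0.029
-0.0 0.0 0.033 0.088 -0.158 0.029
-0.0 0.0 0.046 0.135 -0.22 0.029
-0.0 0.0 0.06 0.187 -0.278 0.029
-0.0 0.0 0.074 0.244 -0.331 0.029
-0.0 0.0 0.088 0.306 -0.379 0.029
-0.0 0.0 0.102 0.371 -0.422 0.029
-0.0 0.0 0.116 0.44 -0.459 0.029
-0.0 0.0 0.13 0.511 -0.489 0.029
-0.0 0.0 0.144 0.586 -0.513 0.029
```

View pics/s5.png

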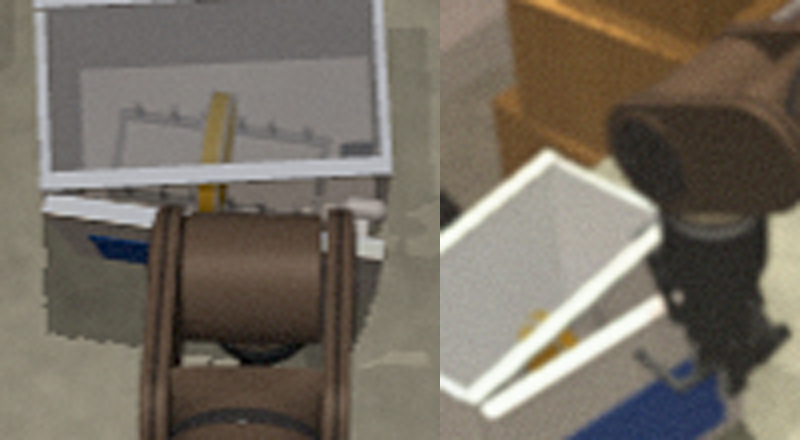

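The door is through the catch and about 10° open: its free edge is at (375,240) in the top crop. I'll follow the arc from here.

Emit:
send_rows:
  moves: "0 0 0.01 0.025 -0.05 0.03 -0.53; 0 0 0.021 0.055 -0.105 0.03 -0.53; 0 0 0.033 0.088 -0.158 0.03 -0.53; 0 0 0.046 0.135 -0.22 0.03 -0.53; 0 0 0.06 0.187 -0.278 0.03 -0.53; 0 0 0.074 0.244 -0.331 0.03 -0.53; 0 0 0.088 0.306 -0.379 0.03 -0.53; 0 0 0.102 0.371 -0.422 0.03 -0.53; 0 0 0.116 0.44 -0.459 0.03 -0.53; 0 0 0.13 0.511 -0.489 0.03 -0.53; 0 0 0.144 0.586 -0.513 0.03 -0.53"

```text
time: 10.38
eef_pos: [0.5256, 0.2214, 0.152]
tcp_rot: [0.967, 0.254, -0.0, 0.0]
contact_force: [0.9, -0.4, -0.1]
opening: 0.236
finger_force: 0.3
```

```bash
python3 - <<'E'
from h import *
P=[]
for d in(67,71,75,79,83,87,91,95,95,93):
    q,a=door(np.radians(d),-.063,-.165); P.append((q[0]-.006*np.cos(np.radians(a)),q[1]-.006*np.sin(np.radians(a)),.152,a))
rows(P)
E
```

```text
now [0.5256 0.2214 0.152 ] psi -60.58 q6 1.279 F [ 0.9 -0.4 -0.1] t 10.38 open 20.0
0.0 0.0 0.011 0.025 -0.057 -0.0
0.0 0.0 0.022 0.055 -0.112 -0.0
0.0 0.0 0.033 0.089 -0.165 -0.0
0.0 0.0 0.044 0.126 -0.215 -0.0
0.0 0.0 0.055 0.167 -0.262 -0.0
0.0 0.0 0.066 0.211 -0.307 -0.0
0.0 0.0 0.078 0.258 -0.348 -0.0
0.0 -0.0 0.089 0.307 -0.386 -0.0
0.0 -0.0 0.089 0.307 -0.386 -0.0
0.0 0.0 0.083 0.282 -0.367 -0.0
```

Emit:
send_rows:
  moves: "0 0 0.011 0.025 -0.057 0 -0.53; 0 0 0.022 0.055 -0.112 0 -0.53; 0 0 0.033 0.089 -0.165 0 -0.53; 0 0 0.044 0.126 -0.215 0 -0.53; 0 0 0.055 0.167 -0.262 0 -0.53; 0 0 0.066 0.211 -0.307 0 -0.53; 0 0 0.078 0.258 -0.348 0 -0.53; 0 0 0.084 0.282 -0.367 0 -0.53; 0 0 0.089 0.307 -0.386 0 -0.53; 0 0 0.089 0.307 -0.386 0 -0.53"

```text
time: 11.62
eef_pos: [0.5411, 0.3188, 0.1518]
tcp_rot: [1.0, -0.021, -0.0, 0.0]
contact_force: [-0.0, -0.1, -0.3]
opening: 0.234
finger_force: 0.0
```

Emit:
send_rows:
  moves: "0 0 0 0 0.03 0 -0.4; 0 0 0 0 0.03 -0.25 -0.4; 0 0 0 0 0.03 -0.5 -0.4; 0 0 0 0 0.03 -0.75 -0.4"

```text
time: 12.12
eef_pos: [0.5405, 0.3118, 0.3033]
tcp_rot: [1.0, -0.022, -0.0, 0.0]
contact_force: [-0.0, 0.2, 0.7]
opening: 0.3
finger_force: 0.0
```

```bash
python3 - <<'E'
from h import *
rows([(.50,.15,.28,-68),(.46,0,.28,-68),(.46,-.2,.25,-63.5),(.527,-.318,.2,-63.5)])
E
```

```text
now [0.5405 0.3118 0.3033] psi -92.49 q6 1.975 F [-0.   0.2  0.7] t 12.12 open 25.5
0.0 0.0 -0.068 -0.167 0.817 0.117
0.0 0.0 -0.068 -0.334 1.575 0.117
0.0 0.0 -0.081 -0.291 2.574 0.267
0.0 0.0 -0.081 0.069 3.149 0.517
```

Emit:
send_rows:
  moves: "0 0 0 0 0.3 0 -0.1; 0 0 0 0 0.6 0 -0.1; 0 0 0 0 0.95 0 -0.1; 0 0 0 0 0.95 0 -0.1"

```text
time: 12.62
eef_pos: [0.5321, 0.1191, 0.3019]
tcp_rot: [1.0, -0.024, 0.0, 0.0]
contact_force: [0.7, 0.6, -0.7]
opening: 0.453
finger_force: 0.0
```

Emit:
send_rows:
  moves: "0 0 0 0 0.3 0 -0.1; 0 0 0 0 0.6 0 -0.1; 0 0 0 0 0.95 0.2 -0.1; 0 0 0 0 0.95 0.2 -0.1"

```text
time: 13.12
eef_pos: [0.5231, -0.0689, 0.2597]
tcp_rot: [1.0, -0.023, -0.002, -0.001]
contact_force: [-1.2, 0.8, 0.1]
opening: 0.447
finger_force: 0.0
```

```bash
python3 - <<'E'
from h import *
rows([(.527,-.318,.2,-63.5)])
c=cam("top");cv2.imwrite("pics/t6.png",cv2.resize(c["image"][90:270,190:470,::-1],None,fx=2.8,fy=2.8,interpolation=cv2.INTER_CUBIC))
E
```

```text
now [ 0.5231 -0.0689  0.2597] psi -92.65 q6 1.294 F [-1.2  0.8  0.1] t 13.12 open 38.0
-0.0 0.0 -0.081 0.078 1.244 0.297
```

View pics/t6.png

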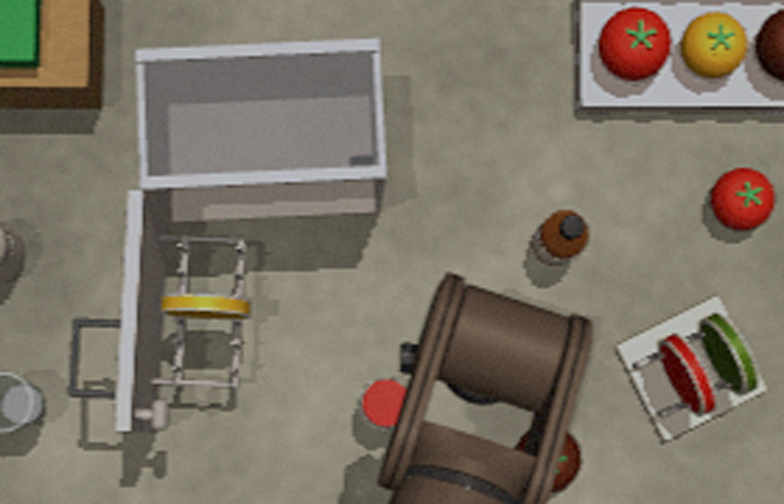

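The door stands open near 95°: its top edge runs from (137,190) to (124,430). The yellow dish's top is at (206,307), and gap2 lies between there and the rack end at y≈380. The red dish is at (688,373).

Emit:
send_rows:
  moves: "0 0 -0.02 0.02 0.3 0.08 -0.05; 0 0 -0.04 0.04 0.6 0.15 -0.05; 0 0 -0.06 0.06 0.9 0.22 -0.05; 0 0 -0.081 0.078 0.98 0.28 -0.05; 0 0 -0.081 0.078 0.98 0.28 -0.05; 0 0 -0.081 0.078 0.98 0.28 -0.05"

```text
time: 13.92
eef_pos: [0.5321, -0.2621, 0.2067]
tcp_rot: [0.973, 0.231, 0.0, 0.0]
contact_force: [0.2, -0.7, 0.7]
opening: 0.476
finger_force: 0.0
```

```bash
python3 - <<'E'
from h import *
t=cam("top")
X=lambda x,y,z:onz(t,190+(x+.5)/2.8-.5,90+(y+.5)/2.8-.5,z)[:2]
o=[X(128,190,.188),X(117,430,.188)];i=[X(142.5,190,.188),X(131,430,.188)]
print("outer",o,"inner",i,"ang",[np.degrees(np.arctan2(*(e[1]-e[0])[::-1])) for e in(o,i)])
yb,m=blobs(t,(20,120,100),(32,255,255),(240,185,285,210)); print("yellow",yb,[onz(t,*b[0],.156)[:2] for b in yb],cv2.minAreaRect(cv2.findNonZero(m)))
for th in(92,93,95): print(th,"pred yellow",door(np.radians(th),.058,-.105),"gap2",door(np.radians(th),.058,-.155),"free",door(np.radians(th),0,-.236))
rows([(.527,-.318,.2,-63.5),(.527,-.318,.082,-63.5)])
E
```

```text
outer [array([0.7006929 , 0.25899553]), array([0.46677995, 0.26501706])] inner [array([0.70073747, 0.24483375]), array([0.46678557, 0.25161071])] ang [np.float64(178.52538060428023), np.float64(178.3407595123133)]
yellow [(array([263.1, 197.9]), array([248, 196,  31,   6, 128], dtype=int32))] [array([0.59299703, 0.18527789])] ((263.0121154785156, 198.16114807128906), (30.15934181213379, 4.746973514556885), 2.0454084873199463)
92 pred yellow (array([0.59851014, 0.18378592]), np.float64(-89.5)) gap2 (array([0.54851204, 0.1833496 ]), np.float64(-89.5)) free (array([0.46700899, 0.24064054]), np.float64(-89.5))
93 pred yellow (array([0.59749786, 0.18561849]), np.float64(-90.5)) gap2 (array([0.54749976, 0.18605482]), np.float64(-90.5)) free (array([0.46700899, 0.24475946]), np.float64(-90.5))
95 pred yellow (array([0.59557001, 0.18933524]), np.float64(-92.50000000000001)) gap2 (array([0.5456176 , 0.19151621]), np.float64(-92.50000000000001)) free (array([0.46722462, 0.25299418]), np.float64(-92.50000000000001))
now [ 0.5322 -0.262   0.2069] psi -63.29 q6 0.476 F [ 0.5 -0.6 -1. ] t 13.97 open 39.8
0.0 -0.0 0.001 -0.149 0.238 0.034
0.0 -0.0 0.001 -0.149 0.238 0.624
```

Emit:
send_rows:
  moves: "0 0 0 -0.149 0.238 0.03 -0.2; 0 0 0 -0.149 0.238 0.03 -0.2; 0 0 0 -0.149 0.238 0.2 -0.2; 0 0 0 -0.149 0.238 0.35 -0.2; 0 0 0 -0.149 0.238 0.48 -0.2; 0 0 0 -0.149 0.238 0.575 -0.2; 0 0 0 -0.149 0.238 0.575 -0.2"

```text
time: 14.85
eef_pos: [0.5257, -0.3179, 0.0896]
tcp_rot: [0.973, 0.231, -0.001, -0.001]
contact_force: [-0.3, -1.2, 0.8]
opening: 0.4
finger_force: 0.0
```

Emit:
send_rows:
  moves: "0 0 0 0 0 0 -0.6; 0 0 0 0 0 0 -1; 0 0 0 0 0 0 -1; 0 0 0 0 0 0 -1"
  newtons: 40

```text
time: 15.35
eef_pos: [0.527, -0.3201, 0.0924]
tcp_rot: [0.973, 0.23, 0.001, 0.001]
contact_force: [1.2, 0.6, 4.7]
opening: 0.183
finger_force: 42.9
```

Emit:
send_rows:
  moves: "0 0 0 0 0 -0.1 -1; 0 0 0 0 0 -0.25 -1; 0 0 0 0 0 -0.45 -1; 0 0 0 0 0 -0.7 -1; 0 0 0 0 0 -0.95 -1; 0 0 0 0 0 -0.95 -1"

```text
time: 16.1
eef_pos: [0.5277, -0.3211, 0.2882]
tcp_rot: [0.973, 0.231, 0.003, 0.005]
contact_force: [0.6, 0.5, -1.0]
opening: 0.182
finger_force: 42.3
```

```bash
python3 - <<'E'
from h import *
t=cam("top");s=cam("side")
cv2.imwrite("pics/c7.png",cv2.resize(s["image"][80:200,340:460,::-1],None,fx=4,fy=4,interpolation=cv2.INTER_CUBIC))
rows([(.546,.1885,.28,-1.9)])
E
```

```text
now [ 0.5258 -0.3194  0.2816] psi -63.33 q6 0.395 F [-0.2  0.7 -1.4] t 16.2 open 15.1
0.0 0.0 -0.171 1.23 -2.224 0.006
```

View pics/c7.png

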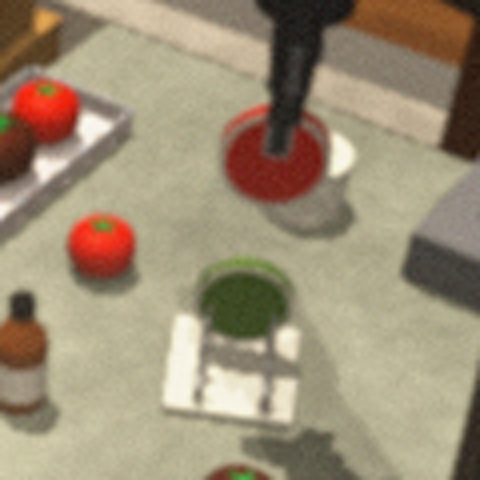

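The red dish is held upright at (275,150) and the green one is undisturbed at (243,300).

Emit:
send_rows:
  moves: "0 0 0 0.1 -0.18 0 -1; 0 0 0 0.22 -0.4 0 -1; 0 0 0 0.36 -0.65 0 -1; 0 0 0 0.5 -0.9 0 -1; 0 0 0 0.5 -0.9 0 -1"

```text
time: 16.82
eef_pos: [0.5334, -0.11, 0.2783]
tcp_rot: [0.972, 0.233, -0.002, -0.002]
contact_force: [0.9, -1.0, -0.9]
opening: 0.183
finger_force: 42.3
```

Emit:
send_rows:
  moves: "0 0 0 0.1 -0.2 0 -1; 0 0 0 0.23 -0.41 0 -1; 0 0 0 0.36 -0.64 0 -1; 0 0 0 0.45 -0.8 0 -1; 0 0 0 0.45 -0.8 0 -1"

```text
time: 17.45
eef_pos: [0.5425, 0.0707, 0.2789]
tcp_rot: [0.973, 0.232, -0.002, -0.0]
contact_force: [0.1, 0.5, -1.2]
opening: 0.187
finger_force: 42.2
```

```bash
python3 - <<'E'
from h import *
rows([(.546,.1885,.28,-1.9)])
E
```

```text
now [0.5425 0.0707 0.2789] psi -63.17 q6 1.047 F [ 0.1  0.5 -1.2] t 17.45 open 15.9
-0.001 0.0 -0.17 0.281 -0.518 -0.006
```

Emit:
send_rows:
  moves: "0 0 -0.026 0.04 -0.08 0 -1; 0 0 -0.052 0.08 -0.16 0 -1; 0 0 -0.078 0.13 -0.25 0 -1; 0 0 -0.104 0.18 -0.34 0 -1; 0 0 -0.13 0.23 -0.43 0 -1; 0 0 -0.156 0.27 -0.5 0 -1; 0 0 -0.17 0.281 -0.518 0 -1; 0 0 -0.17 0.281 -0.518 0 -1"

```text
time: 18.45
eef_pos: [0.547, 0.186, 0.2794]
tcp_rot: [0.721, 0.693, -0.001, -0.0]
contact_force: [0.3, 0.0, -1.5]
opening: 0.181
finger_force: 42.3
```

```bash
python3 - <<'E'
from h import *
rows([(.546,.1885,.19,-1.9)])
t=cam("top");s=cam("side")
# yellow dish again from side (its rim) and door top in the side view
yb,m=blobs(s,(18,100,80),(34,255,255),(220,140,340,260)); print("yellow s",yb)
print("pred yellow centre side",proj(s,(.595,.188,.11)),"top of it",proj(s,(.595,.188,.156)))
yb,m=blobs(t,(18,100,80),(34,255,255),(240,185,285,215)); print("yellow t",yb,"pred",proj(t,(.595,.188,.156)),proj(t,(.595,.188,.11)))
rb,m=blobs(s,(170,90,60),(10,255,255),(230,120,345,260)); print("red s",rb,"pred",proj(s,(*ctrl.get_state()["eef_pos"][:2],ctrl.get_state()["eef_pos"][2]-.0224)))
b=[cv2.resize(c["image"][y:y+130,x:x+100,::-1],None,fx=4,fy=4,interpolation=cv2.INTER_CUBIC) for c,x,y in((t,220,150),(s,250,130))]
cv2.imwrite("pics/c8.png",np.hstack(b))
E
```

```text
now [0.547  0.186  0.2794] psi -2.26 q6 0.192 F [ 0.3  0.  -1.5] t 18.45 open 15.4
-0.0 0.0 -0.001 0.013 -0.005 0.447
yellow s [(array([293.8, 232.1]), array([283, 222,  21,  22, 277], dtype=int32))]
pred yellow centre side (np.float64(292.0341000837879), np.float64(234.88391987115338)) top of it (np.float64(291.1303635664283), np.float64(224.74155141469464))
yellow t [(array([275.1, 198.8]), array([272, 197,   7,   5,  30], dtype=int32))] pred (np.float64(262.13222603616305), np.float64(197.18455121601696)) (np.float64(263.9149660183563), np.float64(198.92027327545526))
red s [(array([301.2, 210.1]), array([290, 194,  27,  29, 404], dtype=int32))] pred (np.float64(303.38369241680675), np.float64(207.92193870148515))
```

View pics/c8.png

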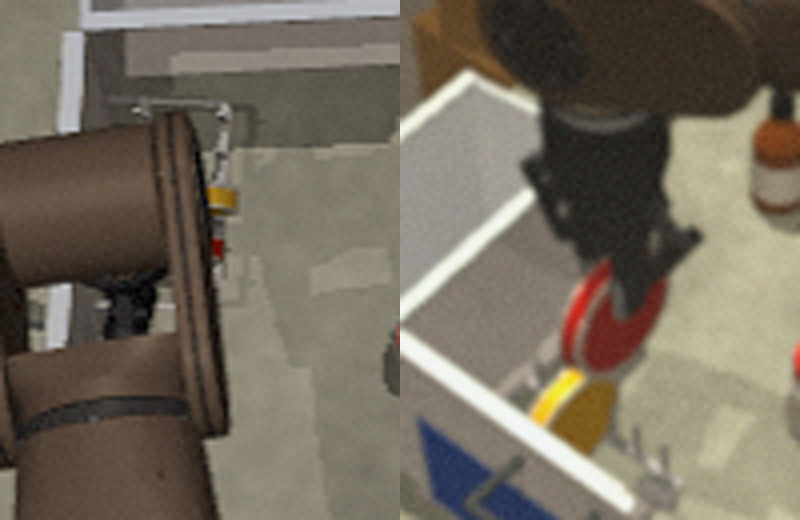

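The dish hangs above gap2. The yellow dish's measured position agrees with the door model to about 1–2 mm. I'll lower it with a force check.

Emit:
send_rows:
  moves: "0 0 -0.001 0.005 -0.01 0.15 -1; 0 0 -0.001 0.005 -0.01 0.32 -1; 0 0 -0.001 0.005 -0.01 0.46 -1; 0 0 -0.001 0.005 -0.01 0.54 -1; 0 0 -0.001 0.005 -0.01 0.6 -1; 0 0 -0.001 0.005 -0.01 0.64 -1; 0 0 -0.001 0.005 -0.01 0.64 -1"

```text
time: 19.42
eef_pos: [0.5451, 0.1884, 0.1528]
tcp_rot: [0.718, 0.696, -0.0, -0.0]
contact_force: [1.0, -0.0, -0.9]
opening: 0.183
finger_force: 42.3
```

Emit:
send_rows:
  moves: "0 0 0 0 0 0.03 -1; 0 0 0 0 0 0.06 -1; 0 0 0 0 0 0.08 -1; 0 0 0 0 0 0.09 -1; 0 0 0 0 0 0.09 -1"

```text
time: 20.05
eef_pos: [0.5449, 0.1885, 0.1346]
tcp_rot: [0.718, 0.696, -0.0, -0.0]
contact_force: [0.3, -0.0, 0.0]
opening: 0.184
finger_force: 42.3
```

Emit:
send_rows:
  moves: "0 0 0 0 0 0.008 -1; 0 0 0 0 0 0.013 -1; 0 0 0 0 0 0.018 -1; 0 0 0 0 0 0.018 -1"

```text
time: 20.55
eef_pos: [0.546, 0.1887, 0.1323]
tcp_rot: [0.718, 0.696, 0.001, 0.001]
contact_force: [0.0, 1.1, 3.7]
opening: 0.182
finger_force: 43.0
```

Emit:
send_rows:
  moves: "0 0 0 0 0 0 -0.5; 0 0 0 0 0 0 -0.3; 0 0 0 0 0 0 -0.3; 0 0 0 0 0 -0.1 -0.3; 0 0 0 0 0 -0.3 -0.3; 0 0 0 0 0 -0.55 -0.3; 0 0 0 0 0 -0.8 -0.3; 0 0 0 0 0 -0.8 -0.3"

```text
time: 21.55
eef_pos: [0.5476, 0.189, 0.2994]
tcp_rot: [0.718, 0.696, 0.005, 0.004]
contact_force: [0.3, 0.9, -0.8]
opening: 0.349
finger_force: 0.0
```

```bash
python3 - <<'E'
from h import *
s=cam("side");t=cam("top")
for n,lo,hi in(("y",(18,100,80),(34,255,255)),("r",(170,90,60),(10,255,255))): print(n,[ (b[0],b[1]) for b in blobs(s,lo,hi,(230,120,345,300),20)[0]],[ (b[0],b[1]) for b in blobs(t,lo,hi,(240,185,310,240),10)[0]])
print("pred red c",proj(s,(.5455,.1885,.11)),"top",proj(s,(.5455,.1885,.156)))
q,a=door(np.radians(94.5),-.063,-.165);print(q,a)
rows([(*q,.29,-92)])
E
```

```text
y [(array([293.4, 229.7]), array([283, 220,  21,  22, 260], dtype=int32))] [(array([274.1, 198.3]), array([270, 196,  10,   6,  43], dtype=int32))]
r [(array([306.6, 239.4]), array([295, 229,  22,  23, 292], dtype=int32))] [(array([274.3, 215.3]), array([271, 213,   8,   5,  35], dtype=int32))]
pred red c (np.float64(305.036172674995), np.float64(243.4008235534007)) top (np.float64(304.51473466505314), np.float64(233.32464713206238))
[0.54029918 0.31142004] -92.0
now [0.5453 0.1885 0.293 ] psi -1.77 q6 0.188 F [-0.5  0.  -0.8] t 21.65 open 29.8
0.0 -0.0 0.251 0.613 -0.044 0.015
```

```bash
python3 - <<'E'
from h import *
s=cam("side")
print("jar",blobs(s,(170,120,80),(10,255,255),(340,205,375,240))[0],"green",blobs(s,(28,80,40),(60,255,255),(380,135,415,185))[0],"blue",blobs(s,(105,80,40),(125,255,255),(200,150,330,330),20)[0])
for n,lo,hi in(("y",(18,100,80),(34,255,255)),("r",(170,90,60),(10,255,255))): print(n,[ (b[0],b[1]) for b in blobs(s,lo,hi,(230,120,345,300),20)[0]])
# door top edge in side view: white rows along its line
for th in(92,93,94,95,96): print(th,[np.round(proj(s,(*door(np.radians(th),-.0075,-d)[0],.188)),1) for d in(.06,.23)])
h=cv2.cvtColor(s["image"],cv2.COLOR_RGB2GRAY)
for u in(265,280,295): col=h[200:275,u].astype(int);print(u,200+int(np.argmax(col)),col.max(), [200+i for i in np.nonzero(col>col.max()-25)[0]])
E
```

```text
jar [(array([355.9, 220.3]), array([348, 213,  17,  15, 190], dtype=int32))] green [(array([399. , 161.7]), array([393, 160,  14,   4,  39], dtype=int32))] blue [(array([280.1, 262.2]), array([255, 235,  49,  52, 476], dtype=int32)), (array([281.4, 258.5]), array([272, 251,  20,  16, 155], dtype=int32))]
y [(array([293.6, 229.7]), array([283, 220,  21,  22, 258], dtype=int32))]
r [(array([306.7, 239.4]), array([296, 229,  21,  23, 293], dtype=int32))]
92 [array([262.3, 222.6]), array([311. , 253.7])]
93 [array([262. , 222.8]), array([310. , 254.7])]
94 [array([261.7, 223. ]), array([308.9, 255.7])]
95 [array([261.4, 223.2]), array([307.9, 256.7])]
96 [array([261.1, 223.4]), array([306.7, 257.6])]
265 225 245 [np.int64(223), np.int64(224), np.int64(225), np.int64(226), np.int64(227)]
280 236 245 [np.int64(234), np.int64(235), np.int64(236), np.int64(237), np.int64(238)]
295 246 243 [np.int64(244), np.int64(245), np.int64(246), np.int64(247), np.int64(248)]
```

```bash
python3 - <<'E'
from h import *
s=cam("side");t=cam("top")
print("green t",blobs(t,(28,80,30),(60,255,255),(410,190,470,248))[0])
print("green s",blobs(s,(28,40,20),(75,255,255),(380,135,420,185))[0])
h=cv2.cvtColor(s["image"],cv2.COLOR_RGB2HSV)
print([tuple(h[v,400]) for v in range(140,172,2)])
E
```

```text
green t [(array([452.8, 214.3]), array([443, 202,  17,  28, 106], dtype=int32)), (array([447.2, 217.2]), array([440, 206,  15,  24, 149], dtype=int32))]
green s [(array([399.3, 162.4]), array([393, 160,  15,   5,  48], dtype=int32))]
[(np.uint8(14), np.uint8(80), np.uint8(64)), (np.uint8(12), np.uint8(106), np.uint8(60)), (np.uint8(15), np.uint8(86), np.uint8(59)), (np.uint8(14), np.uint8(104), np.uint8(54)), (np.uint8(18), np.uint8(79), np.uint8(55)), (np.uint8(17), np.uint8(113), np.uint8(52)), (np.uint8(10), np.uint8(67), np.uint8(57)), (np.uint8(21), np.uint8(78), np.uint8(52)), (np.uint8(19), np.uint8(79), np.uint8(61)), (np.uint8(17), np.uint8(92), np.uint8(50)), (np.uint8(19), np.uint8(77), np.uint8(56)), (np.uint8(42), np.uint8(127), np.uint8(62)), (np.uint8(32), np.uint8(65), np.uint8(98)), (np.uint8(21), np.uint8(48), np.uint8(166)), (np.uint8(21), np.uint8(56), np.uint8(155)), (np.uint8(19), np.uint8(52), np.uint8(161))]
```

```bash
python3 - <<'E'
from h import *
q,a=door(np.radians(93.5),-.063,-.165);print(q,a)
rows([(*q,.29,a)])
E
```

```text
[0.53912463 0.30857005] -91.0
now [0.5442 0.1883 0.2896] psi -1.77 q6 0.188 F [-0.4  0.1 -0.2] t 21.8 open 29.5
-0.0 0.0 0.248 0.6 -0.044 -0.002
```

Emit:
send_rows:
  moves: "0 0 0.028 0.1 -0.01 0 -0.3; 0 0 0.056 0.2 -0.015 0 -0.3; 0 0 0.084 0.3 -0.02 0 -0.3; 0 0 0.112 0.4 -0.03 0 -0.3; 0 0 0.14 0.5 -0.035 0 -0.3; 0 0 0.168 0.6 -0.044 0 -0.3; 0 0 0.196 0.6 -0.044 0 -0.3; 0 0 0.224 0.6 -0.044 0 -0.3; 0 0 0.248 0.6 -0.044 0 -0.3; 0 0 0.248 0.6 -0.044 0 -0.3"

```text
time: 23.05
eef_pos: [0.5394, 0.3085, 0.2894]
tcp_rot: [1.0, -0.008, -0.001, 0.001]
contact_force: [0.4, 0.2, 0.1]
opening: 0.347
finger_force: 0.0
```

```bash
python3 - <<'E'
from h import *
q,a=door(np.radians(93.5),-.063,-.165)
rows([(*q,.2,a),(*q,.153,a)])
s=cam("side")
for n,lo,hi in(("y",(18,100,80),(34,255,255)),("r",(170,90,60),(10,255,255))): print(n,[ (b[0],b[1]) for b in blobs(s,lo,hi,(230,120,345,300),20)[0]])
h=cv2.cvtColor(s["image"],cv2.COLOR_RGB2GRAY)
print("bar ends pred",[np.round(proj(s,(*door(np.radians(93.5),-.063,-d)[0],.161)),1) for d in(.134,.165,.196)])
E
```

```text
now [0.5394 0.3085 0.2894] psi -90.95 q6 1.944 F [0.4 0.2 0.1] t 23.05 open 29.5
0.0 0.0 0.0 0.0 -0.001 0.447
0.0 0.0 0.0 0.001 -0.001 0.682
y [(array([326.8, 123.5]), array([319, 120,  17,   9, 103], dtype=int32)), (array([293.4, 229.6]), array([283, 220,  21,  21, 268], dtype=int32))]
r [(array([306.5, 239.3]), array([295, 229,  22,  22, 290], dtype=int32))]
bar ends pred [array([268.1, 255.8]), array([276.7, 262. ]), array([285.5, 268.4])]
```

Emit:
send_rows:
  moves: "0 0 0 0 0 0.2 -0.3; 0 0 0 0 0 0.4 -0.3; 0 0 0 0 0 0.5 -0.3; 0 0 0 0 0 0.58 -0.3; 0 0 0 0 0 0.65 -0.3; 0 0 0 0 0 0.65 -0.5; 0 0 0 0 0 0.65 -0.53; 0 0 0 0 0 0.65 -0.53"

```text
time: 24.1
eef_pos: [0.5406, 0.3089, 0.1625]
tcp_rot: [1.0, -0.009, 0.001, -0.0]
contact_force: [0.1, -0.4, -0.3]
opening: 0.235
finger_force: 0.0
```

```bash
python3 - <<'E'
from h import *
P=[]
for d in(93.5,91,88,85,81,77,73,69,65,61,57,53):
    q,a=door(np.radians(d),-.063,-.165); P.append((q[0]+.006*np.cos(np.radians(a)),q[1]+.006*np.sin(np.radians(a)),.158,a))
rows(P)
E
```

```text
now [0.5406 0.3089 0.1625] psi -91.05 q6 1.945 F [ 0.1 -0.4 -0.3] t 24.1 open 20.0
-0.0 -0.0 -0.0 -0.007 0.032 0.022
-0.0 -0.0 -0.007 -0.019 0.068 0.022
-0.0 -0.0 -0.015 -0.031 0.112 0.022
-0.0 -0.0 -0.024 -0.04 0.157 0.022
-0.0 -0.0 -0.035 -0.049 0.217 0.022
-0.0 -0.0 -0.046 -0.054 0.278 0.022
-0.0 -0.0 -0.057 -0.055 0.339 0.022
-0.0 -0.0 -0.068 -0.051 0.4 0.022
-0.0 -0.0 -0.079 -0.043 0.46 0.022
-0.0 -0.0 -0.09 -0.031 0.52 0.022
-0.0 -0.0 -0.102 -0.015 0.579 0.022
-0.0 -0.0 -0.113 0.006 0.636 0.022
```

Emit:
send_rows:
  moves: "0 0 0 -0.007 0.032 0.022 -0.53; 0 0 -0.007 -0.019 0.068 0.022 -0.53; 0 0 -0.015 -0.031 0.112 0.022 -0.53; 0 0 -0.024 -0.04 0.157 0.022 -0.53; 0 0 -0.035 -0.049 0.217 0.022 -0.53; 0 0 -0.046 -0.054 0.278 0.022 -0.53; 0 0 -0.057 -0.055 0.339 0.022 -0.53; 0 0 -0.068 -0.051 0.4 0.022 -0.53; 0 0 -0.079 -0.043 0.46 0.022 -0.53; 0 0 -0.09 -0.031 0.52 0.022 -0.53; 0 0 -0.102 -0.015 0.579 0.022 -0.53; 0 0 -0.113 0.006 0.636 0.022 -0.53"

```text
time: 25.6
eef_pos: [0.5385, 0.1809, 0.1568]
tcp_rot: [0.94, 0.34, -0.0, -0.0]
contact_force: [-0.2, 1.1, -0.2]
opening: 0.233
finger_force: 0.2
```

```bash
python3 - <<'E'
from h import *
s=cam("side")
for n,lo,hi in(("y",(18,100,80),(34,255,255)),("r",(170,90,60),(10,255,255))): print(n,[ (b[0],b[1]) for b in blobs(s,lo,hi,(230,120,345,300),20)[0]])
P=[]
for d in(49,45,41,37,33,29,25,21,18,15,12,9):
    q,a=door(np.radians(d),-.063,-.165); P.append((q[0]+.006*np.cos(np.radians(a)),q[1]+.006*np.sin(np.radians(a)),.160,a))
rows(P)
E
```

```text
y [(array([326.1, 126.3]), array([318, 120,  17,  15, 185], dtype=int32)), (array([288.9, 204. ]), array([286, 198,   7,  13,  83], dtype=int32))]
r [(array([311.9, 136.2]), array([302, 127,  22,  19, 262], dtype=int32))]
now [0.5391 0.1797 0.1568] psi -50.2 q6 1.02 F [ 0.1 -0.5 -0.4] t 25.65 open 20.0
0.0 0.0 -0.01 -0.011 0.051 -0.016
0.0 0.0 -0.021 -0.025 0.111 -0.016
0.0 0.0 -0.033 -0.035 0.171 -0.016
0.0 0.0 -0.044 -0.04 0.231 -0.016
0.0 0.0 -0.055 -0.042 0.292 -0.016
0.0 0.0 -0.066 -0.039 0.353 -0.015
0.0 0.0 -0.077 -0.032 0.414 -0.015
0.0 0.0 -0.088 -0.021 0.474 -0.015
0.0 0.0 -0.096 -0.01 0.518 -0.015
0.0 0.0 -0.105 0.004 0.562 -0.015
0.0 0.0 -0.113 0.02 0.605 -0.015
0.0 0.0 -0.121 0.038 0.647 -0.015
```

Emit:
send_rows:
  moves: "0 0 -0.01 -0.011 0.051 -0.015 -0.53; 0 0 -0.021 -0.025 0.111 -0.015 -0.53; 0 0 -0.033 -0.035 0.171 -0.015 -0.53; 0 0 -0.044 -0.04 0.231 -0.015 -0.53; 0 0 -0.055 -0.042 0.292 -0.015 -0.53; 0 0 -0.066 -0.039 0.353 -0.015 -0.53; 0 0 -0.077 -0.032 0.414 -0.015 -0.53; 0 0 -0.088 -0.021 0.474 -0.015 -0.53; 0 0 -0.096 -0.01 0.518 -0.015 -0.53; 0 0 -0.105 0.004 0.562 -0.015 -0.53; 0 0 -0.113 0.02 0.605 -0.015 -0.53; 0 0 -0.113 0.02 0.605 -0.015 -0.53"

```text
time: 27.15
eef_pos: [0.6192, 0.0905, 0.1598]
tcp_rot: [0.765, 0.644, 0.0, 0.0]
contact_force: [0.6, 0.7, -0.7]
opening: 0.233
finger_force: 0.0
```

```bash
python3 - <<'E'
from h import *
s=cam("side");t=cam("top")
for n,lo,hi in(("y",(18,100,80),(34,255,255)),("r",(170,90,60),(10,255,255))): print(n,blobs(s,lo,hi,(230,140,345,300),15)[0],blobs(t,lo,hi,(240,100,330,190),10)[0])
for g in(.105,.155):
    q=door(np.radians(12),.058,-g)[0]; print(g,[np.round(proj(c,(*q,z)),1) for c in(s,t) for z in(.11,.156)])
P=[]
for d in(10,8,6.5,5,4,3,2,1,0):
    q,a=door(np.radians(d),-.063,-.165); P.append((q[0]+.006*np.cos(np.radians(a)),q[1]+.006*np.sin(np.radians(a)),.160,a))
rows(P)
E
```

```text
y [(array([267.2, 197. ]), array([261, 193,  12,  10,  31], dtype=int32))] [(array([282.7, 141.3]), array([280, 133,   7,  18,  57], dtype=int32)), (array([281.7, 156.9]), array([280, 156,   5,   3,  13], dtype=int32))]
r [(array([278.4, 188.4]), array([273, 184,  12,  10,  54], dtype=int32))] [(array([299.7, 141.9]), array([298, 135,   5,  15,  47], dtype=int32)), (array([298.2, 157. ]), array([295, 155,   8,   6,  29], dtype=int32))]
0.105 [array([268.7, 200.6]), array([267.2, 190.2]), array([284.6, 148.7]), array([283.5, 145.2])]
0.155 [array([281.2, 192.9]), array([280. , 182.6]), array([301.4, 151.6]), array([301. , 148.1])]
now [0.6187 0.0909 0.1597] psi -9.76 q6 0.154 F [ 0.6  0.3 -0.7] t 27.25 open 20.1
-0.0 -0.0 -0.006 -0.016 0.034 -0.002
-0.0 -0.0 -0.012 -0.025 0.064 -0.002
-0.0 -0.0 -0.016 -0.03 0.086 -0.002
-0.0 -0.0 -0.02 -0.035 0.108 -0.002
-0.0 -0.0 -0.023 -0.038 0.123 -0.002
-0.0 -0.0 -0.026 -0.041 0.138 -0.002
-0.0 -0.0 -0.029 -0.043 0.153 -0.002
-0.0 -0.0 -0.031 -0.045 0.168 -0.002
-0.0 -0.0 -0.034 -0.047 0.183 -0.002
```

Emit:
send_rows:
  moves: "0 0 -0.006 -0.016 0.034 -0.005 -0.53; 0 0 -0.012 -0.025 0.064 -0.005 -0.53; 0 0 -0.016 -0.03 0.086 -0.005 -0.53; 0 0 -0.02 -0.035 0.108 -0.005 -0.53; 0 0 -0.023 -0.038 0.123 -0.005 -0.53; 0 0 -0.026 -0.041 0.138 -0.005 -0.53; 0 0 -0.029 -0.043 0.153 -0.005 -0.53; 0 0 -0.031 -0.045 0.168 -0.005 -0.53; 0 0 -0.034 -0.047 0.183 -0.005 -0.53; 0 0 -0.034 -0.047 0.183 -0.005 -0.53"

```text
time: 28.5
eef_pos: [0.6523, 0.0761, 0.1606]
tcp_rot: [0.691, 0.723, -0.001, -0.002]
contact_force: [-4.6, 2.1, 2.4]
opening: 0.238
finger_force: 2.6
```

Emit:
send_rows:
  moves: "0 0 0 0 0.015 0 -0.53; 0 0 0 0 0.03 0 -0.53; 0 0 0 0 0.03 0 -0.53"

```text
time: 28.88
eef_pos: [0.6527, 0.0762, 0.1603]
tcp_rot: [0.691, 0.723, -0.008, -0.008]
contact_force: [-22.1, 0.3, 11.6]
opening: 0.235
finger_force: 11.2
```

Emit:
send_rows:
  moves: "0 0 0 0 -0.02 0 -0.53; 0 0 0 0 -0.06 0 -0.4; 0 0 0 0 -0.06 -0.1 -0.3; 0 0 0 0 -0.06 -0.35 -0.3; 0 0 0 0 -0.06 -0.65 -0.3; 0 0 0 -0.1 -0.4 -0.8 -0.3; 0 0 0 -0.2 -0.9 -0.8 -0.3; 0 0 0 -0.3 -0.9 -0.8 -0.3; 0 0 0 -0.9 -0.9 -0.8 0; 0 0 0 -0.9 -0.9 -0.8 0"

```text
time: 30.12
eef_pos: [0.4877, -0.1138, 0.3236]
tcp_rot: [0.691, 0.723, 0.001, 0.003]
contact_force: [0.1, 0.5, 0.3]
opening: 0.496
finger_force: 0.0
```

```bash
python3 - <<'E'
from h import *
s=cam("side");t=cam("top");print(ctrl.get_state()["eef_pos"])
for n,lo,hi in(("y",(18,100,80),(34,255,255)),("r",(170,90,60),(10,255,255))): print(n,blobs(s,lo,hi,(230,140,345,300),15)[0],blobs(t,lo,hi,(240,100,330,190),10)[0])
for n,c,u0,u1,v0,v1 in(("side",s,215,310,190,300),("top",t,235,330,145,185)):
    o=cv2.imread(f"pics/{n}0.png")[:,:,::-1]; d=np.abs(o.astype(int)-c["image"]).sum(2)[v0:v1,u0:u1]; print(n,"diff mean",d.mean().round(1),"frac>90",(d>90).mean().round(4))
    f=lambda im:blobs({"image":np.ascontiguousarray(im)},(105,80,40),(125,255,255),(u0,v0,u1,v1),30)[0]
    print(f(o),f(c["image"]))
for n,c in(("top",t),("side",s)):
    o=cv2.imread(f"pics/{n}0.png",0); g=cv2.cvtColor(c["image"],cv2.COLOR_RGB2GRAY)
    cols=(250,285,320) if n=="top" else(262,280,295)
    for u in cols: print(n,u,[int(x) for x in (o[150:172,u] if n=="top" else o[160:205,u][::2])],"\n   ",[int(x) for x in (g[150:172,u] if n=="top" else g[160:205,u][::2])])
print("jar",blobs(s,(170,120,80),(10,255,255),(340,205,375,240))[0])
E
```

```text
[ 0.48804558 -0.11703796  0.32295158]
y [(array([259.5, 189.1]), array([255, 187,   9,   5,  21], dtype=int32)), (array([254.3, 194.9]), array([251, 192,   9,   8,  47], dtype=int32))] [(array([279.2, 138.4]), array([278, 127,   4,  24,  72], dtype=int32))]
r [(array([312.6, 142.6]), array([304, 140,  18,   8, 104], dtype=int32)), (array([269.6, 180.4]), array([265, 179,   9,   4,  17], dtype=int32)), (array([264.7, 185.5]), array([261, 183,   9,   7,  42], dtype=int32))] [(array([296.1, 137.8]), array([295, 126,   4,  24,  74], dtype=int32))]
side diff mean 13.6 frac>90 0.0016
[(array([280.3, 217.9]), array([263, 199,  39,  44, 713], dtype=int32))] [(array([280.3, 217.9]), array([263, 199,  38,  44, 710], dtype=int32))]
top diff mean 14.6 frac>90 0.0047
[(array([271. , 168.8]), array([254, 165,  34,   8, 201], dtype=int32)), (array([301.9, 167.4]), array([291, 164,  22,   8, 134], dtype=int32))] [(array([271. , 168.8]), array([253, 165,  35,   8, 200], dtype=int32)), (array([301.8, 167.4]), array([291, 164,  22,   8, 136], dtype=int32))]
top 250 [104, 104, 132, 180, 177, 176, 175, 7
[... 691 characters left out ...]
, 241, 197, 176, 237, 239] 
    [148, 144, 146, 149, 146, 146, 145, 147, 148, 150, 143, 130, 103, 104, 130, 146, 157, 221, 242, 200, 183, 239, 242]
side 280 [151, 150, 151, 149, 157, 153, 151, 154, 156, 214, 235, 197, 199, 239, 234, 152, 102, 111, 108, 107, 112, 106, 104] 
    [159, 155, 157, 159, 155, 154, 156, 158, 160, 216, 240, 207, 204, 242, 236, 155, 112, 109, 111, 111, 113, 109, 109]
side 295 [160, 217, 213, 236, 218, 180, 234, 235, 163, 105, 103, 106, 106, 99, 103, 99, 77, 57, 49, 78, 67, 51, 57] 
    [162, 224, 220, 237, 225, 185, 239, 238, 166, 104, 107, 106, 110, 106, 112, 107, 80, 56, 54, 81, 64, 48, 54]
jar [(array([356. , 220.4]), array([348, 213,  17,  16, 193], dtype=int32))]
```

The door is back in exactly its initial shut position. Both dishes are upright in their gaps, the jar has not moved, and the arm is clear.

```bash
python3 -c "
from plant import ctrl
print(ctrl.sign_off())"
```

```text
the job is handed in; nothing more can be done
None
```

I moved the jar clear of the door's swing and stood the red dish in gap2 next to the yellow one. I then pushed the door until the catch snapped shut, and handed the job in after about 30 s; the last camera check showed the door fully shut, both dishes in their gaps and the jar upright.

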